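Fill the spice crate and hold a spring clip open over its label card

ROBOT

A 6-joint arm with a two-finger parallel gripper is mounted at the origin on a cart in front of the work surface, level with it; the furniture and walls round the work are solid. World frame = base frame: x ahead of the robot, y to its left, z up, the work surface at z = 0. Lengths are in mm, angles in rad, forces in N, time in s.
With the tool pointing down it reaches from about 400 to 925 mm from the base axis. Payload 12.5 kg.
Tool frame: the origin (TCP) lies midway between the tips of the shut fingers; the grasp point (between the pads) lies 19 mm behind it (env.pinch_z is the z of the grasp point in the tool frame, in mm); z points along the fingers, y is the line along which they close (so a half turn about z gives the same grasp; the last joint's range is limited). The gripper opens to 95 mm and grips with 3 to 60 N. Pads are 20 mm wide; open, the fingers measure 119 mm over their backs; the gripper's body (75 mm by 180 mm) begins 59 mm behind the grasp point.
Start: joints at [-1.258, 0.491, 1.559, -0, 1.092, -0.106], TCP at [254.189, -570.994, 214.661] pointing down, gripper open.
Joint ranges: [-3.1, 3.1], [-0.84, 2.19], [0.05, 2.79], [-1.13, 4.28], [0.06, 2.93], [-2.69, 2.69]. Speed limits (rad/s): [2.22, 2.22, 2.79, 3.14, 3.14, 3.14].

INTERFACE

Orientations are given as [roll, pitch, yaw] about the fixed x, y, z axes, in that order (R = Rz(yaw) Ry(pitch) Rx(roll)).
In Python, from cell import env, eyes gives the robot as it stands.
- The arm moves only by the shell command python3 -m inch 'ROWS'. ROWS is JSON, a list of rows, each a list of 3 entries, a list of its own where there are three numbers: the shift along the tool's x, y, z in units of 60 mm (1.0 is 60 mm), then the turn about the tool's z in units of 5 degrees (1.0 is 5 degrees), then the closure, from -1 (fully open) to 1 (shut). In form: [[[tx, ty, tz], turn, claw], ...]. A call has exactly 10 rows; each row shifts and turns the commanded pose from where the row before left it, along the tool's axes as they then stand; what a row does not reach is not made up. A row lasts 1/8 s, in which the tool goes at most 62.5 mm and 10.7 degrees, less where a joint would pass 70% of its speed; a pose out of reach is approached as far as the arm can. A call is refused whole if a number of a shift passes 1 or a number of a turn 1, either way. A call with a gripper value outside its range is refused whole. The fingers move at their own pace and stop on an object; the grip force is fixed at half the most. Time passes only in rows, so rows that do not move let the fingers close, or fill a call up. It gives the time, the measured TCP pose, the force, the opening and the grip force at its end, in the units of the state.
- env.state(): the state, without advancing time (a new reading comes with each control period).
- eyes.read_camera(name): name is "side" or "top" or "wrist"; returns a dict with "pixels" (480x640x3 uint8, red, green, blue), "fx", "fy", "cx", "cy" (pixels), "distortion" ([k1, k2, p1, p2, k3] as OpenCV has them; the pictures are not rectified), "extrinsics" (4x4, takes a point from world to camera coordinates). Camera axes: x right, y down, z forward; pixel columns grow to the right and rows downward; lengths in mm; the calibration is good to about 2 mm. A picture is of the moment at which its call begins. There is no depth.
- env.job_done(): hands the job in; it is judged then, once.
Trained networks look in a picture, given as the dict that the camera call returned (one of the last four; its "shot" number tells which), for a name from the list of things; names that differ only in an ending like _2 or _b are one class to them, and where a whole thing is asked for, a point or a joint stands for the part that bears it (a point fixed in the world has none). Each returns a list of dicts, best first, with "score" (0 to 1); they miss things now and then, are a little off and sometimes report something else, mostly with a low value. They report only what shows in the picture. A call takes as long as a camera call. They do not tell look-alikes from the thing itself.
- eyes.boxes_of(name, picture): "centre" ([row, column] in pixels, amid what is visible of it).
- eyes.cut_out(name, picture): "mask" (480x640 bool, what is visible of it) and "centre" ([row, column] in pixels, amid what is visible of it).
- eyes.spot_point(name, picture): "centre" ([row, column] in pixels: a listed point, or the origin of a listed thing).
The state is a dict: "t": time; "joints": joint angles; "qvel": joint speeds; "tau": joint torques, N m; "eef_pos": TCP position; "tcp_rot": TCP orientation; "ft_force": force on the tool from outside, world axes, zero at the start; "moment": the same for the moment, N m; "opening": opening from 0.0 (shut) to 1.0 (fully open); "grip_force": force on a finger pad.
Only numpy, scipy, OpenCV 4.12 (cv2) and the standard library are available. Lean on these libraries where they do the work, as an engineer would, in place of code of your own. Each camera call takes 0.05 s, during which the arm holds its last target. There are 200 camera calls.

TASK

One small spice tin already stands in the wooden crate: stand the other one (red or yellow, whichever is out on the worktop) upright in the empty cell, so that each cell holds one, and let go of it. Then pick up the blue spring clip by its two handles, squeeze it wide open and hold it gaping over the middle of the top edge of the crate's upright card: jaws pointing down, one jaw on each side, reaching about 2 cm below the edge, nothing of the clip touching the card. Finish while still holding the clip open like that, do not let it shut or let go, and leave the other things on the worktop where they stand.

Things in the scene. Friction and masses are not known exactly. Their poses are not given: they have to be found in the camera images.
- crate: Fixed low wooden crate; origin at the centre of the underside of its two-cell part, z up. 70 mm along its x, 135 mm along y, 32 mm high, walls 5 mm; two open cells 60 x 60 mm inside, side by side along y, floor level with the worktop. In front of it (-x, towards the robot) a wooden foot (x -61 to -79 mm, 84 wide, 18 high) carries an upright stiff card.
- cell_left (a point): centre of the floor of the cell on the crate's +y side, at worktop height; one tin stands here from the start, its origin at this point
- cell_right (a point): centre of the floor of the cell on the crate's -y side, at worktop height; empty at the start
- card_top (a point): Middle of the straight, level top edge of the upright card, 90 mm above the worktop, 70 mm from the crate's origin towards its -x. Card 3 mm thick along x, 80 mm wide along y, free of the foot from 18 mm up. Axes as the crate: x normal to the card, y along the edge, z up.
- yellow_tin: round spice tin with yellow label and grey lid, solid, 52 mm diameter, 78 mm high, about 110 g, standing loose on the worktop or in the crate's left cell; origin at the centre of its underside, z up
- red_tin: round spice tin with red label and grey lid, solid, 47 mm diameter, 66 mm high, about 90 g, standing loose on the worktop or in the crate's left cell; origin at the centre of its underside, z up
- clip: Blue plastic spring bag clip, about 60 g, standing loose on its shut jaws, handles up, 87 mm high. Origin between the jaw tips on the underside, z up, x along the hinge line, y across the jaws. Two levers, at +y and -y; jaws 40 mm wide in x. At full opening the jaw tips are 26 mm apart inside, 50 mm outside, and end 2 mm above the origin; the gap tapers evenly up to the pin.
- clip_pin (a point): Middle of the clip's steel hinge pin (44 mm long, 8 mm thick), 45 mm above its origin. Above it two flat handles, 34 mm wide in x, 44 mm long, flare out to 50 mm over their outsides at the top (87 mm above the origin) when shut. Pinched together along y they open the jaws; at full opening they stand upright and parallel, 23 mm outside, 49 to 93 mm above the origin.
- clip_lever_a (a joint): Angle in rad of the lever on the clip's +y side: 0 jaws shut, 0.30 fully open (stop). A spring shuts it: pinching the handles near the top takes about 4 N to begin and 10 N to hold at the stop; a grip of 15 to 30 N holds it firmly at the stop, handles flat against the fingers.
- clip_lever_b (a joint): Angle in rad of the lever on the clip's -y side, measured alike; linked so that it always equals the other
- pump_lever (a point): Fixed obstacle: a point on the hand pump's long sloping lever (x 0.43). At y 0.12 to 0.20 it rises away from the robot: top height 0.17 m at x 0.39, 0.29 at x 0.43, 0.41 at x 0.47, 0.59 at x 0.55; its grip hangs down at x 0.32 to 0.39. Pump column and bowl: x 0.49 to 0.65, y 0.11 to 0.28, to 0.46 m high. To pass between left and right go over the lever near x 0.41, load above 0.33.
- pump_spout (a point): fixed obstacle: outer end of the pump's spout, which runs left from the pump over the worktop at x 0.49 to 0.58, y 0.25 to 0.43, height 0.19 to 0.27 m
- brown_jug: fixed obstacle right of the crate: big dark brown jug, 0.32 m diameter, 0.50 m high, axis at x 0.71, y -0.25, origin at its underside
- egg_cup: bystander, loose, to be left alone: white egg cup, 46 mm across, 59 high (mm); origin at the centre of its underside
- mustard_pot: bystander, loose, to be left alone: lidded tan stoneware pot, 64 across, 80 high (mm); origin at the centre of its underside
- brass_weight: bystander, loose, to be left alone: small brass balance weight, 35 across, 44 high (mm); origin at the centre of its underside
- pepper_shaker: bystander, loose, to be left alone: grey tin shaker with domed top, 46 across, 82 high (mm); origin at the centre of its underside
- egg_timer: bystander, loose, to be left alone: sand timer in a wooden frame, 54 across, 110 high (mm); origin at the centre of its underside
- mason_jar: bystander, loose, to be left alone: pale blue glass jar with grey cap, 69 across, 136 high (mm); origin at the centre of its underside
Not all that is in view belongs to the job. What is shaped like the red_tin but purple is not meant.

How it is judged:
By the outcome, as a careful person would: the job done as asked, in the order asked, and still so for the second after the job is handed in, while the arm keeps its last pose, push and grip.
It also fails if it takes over 51 s, if anything falls off the work surface, if the arm or the gripper's body presses on something with over 40 N, if the wrist force passes 120 N, or if a joint passes its speed limit or range.

## Working session

There is one attempt and no reset: what is moved stays moved. The work goes in short steps, Python scripts to look and compute and a shell command to move; the robot and the scene stay as the last step left them, time stands still between calls to the robot, and variables do not carry over. Pictures are saved under pics/ and viewed, at most 16 in all, crops included, and the job is handed in when it is done.

```bash
ls; mkdir -p pics; cat > h.py <<'E'
import numpy as np, cv2
from cell import env, eyes
def K(p): return np.array([[p['fx'],0,p['cx']],[0,p['fy'],p['cy']],[0,0,1.]])
def ray(p,rc):
    u=cv2.undistortPoints(np.array([[[rc[1],rc[0]]]],float),K(p),np.array(p['distortion'],float))[0,0]
    E=np.array(p['extrinsics']);R=E[:3,:3];return -R.T@E[:3,3],R.T@np.array([u[0],u[1],1])
def atz(p,rc,z):
    o,d=ray(p,rc);return o+d*(z-o[2])/d[2]
def proj(p,X):
    E=np.array(p['extrinsics']);r=cv2.Rodrigues(E[:3,:3])[0]
    return cv2.projectPoints(np.array(X,float).reshape(-1,3),r,E[:3,3],K(p),np.array(p['distortion'],float))[0][:,0][:,::-1]
def tri(obs):
    A=0;b=0
    for p,rc in obs:
        o,d=ray(p,rc);d=d/np.linalg.norm(d);M=np.eye(3)-np.outer(d,d);A=A+M;b=b+M@o
    return np.linalg.solve(A,b)
def save(p,n): cv2.imwrite('pics/'+n,p['pixels'][:,:,::-1])
E
python3 - <<'E'
from h import *
s=env.state();print({k:np.round(v,3) for k,v in s.items()})
P={}
for n in('top','side'):
    p=eyes.read_camera(n);save(p,n+'0.png');P[n]=p
    print(n,'cam',np.round(ray(p,[240,320])[0]))
    for t in('cell_left','cell_right','card_top','clip_pin','clip','yellow_tin','red_tin','egg_cup','mustard_pot','brass_weight','pepper_shaker','egg_timer','mason_jar'):
        r=eyes.spot_point(t,p)[:3]
        z={'card_top':90,'clip_pin':45}.get(t,0)
        for q in r: print(t,round(q['score'],2),np.round(q['centre']),np.round(atz(p,q['centre'],z)))
E
```

```text
pics
{'t': np.float64(0.0), 'joints': array([-1.258,  0.492,  1.559, -0.   ,  1.092, -0.106]), 'qvel': array([ 0.   , -0.001,  0.   ,  0.002, -0.001,  0.002]), 'tau': array([ 0.0000e+00, -6.1266e+01, -2.5819e+01,  6.9000e-02,  4.8000e-02,
       -0.0000e+00]), 'eef_pos': array([ 254.093, -570.732,  214.046]), 'tcp_rot': array([-3.14 , -0.   ,  0.419]), 'ft_force': array([-0.237,  0.925, -0.121]), 'moment': array([-0.02 ,  0.03 ,  0.029]), 'grip_force': np.float64(0.0), 'opening': np.float64(1.0)}
top cam [ 370.    8. 1524.]
cell_left 0.73 [279. 323.] [461. -19.   0.]
cell_left 0.66 [236. 308.] [608.  31.   0.]
cell_left 0.55 [228. 190.] [641. 432.   0.]
cell_right 0.83 [232. 328.] [621. -36.   0.]
card_top 0.41 [233. 316.] [603.   3.  90.]
clip_pin 0.63 [277. 324.] [466. -20.  45.]
clip_pin 0.31 [277. 319.] [467.  -5.  45.]
clip 0.5 [274. 322.] [479. -15.   0.]
clip 0.25 [278. 322.] [467. -17.   0.]
yellow_tin 0.75 [237. 306.] [604.  36.   0.]
red_tin 0.59 [257. 172.] [541. 490.   0.]
red_tin 0.58 [272. 352.] [ 483. -117.    0.]
egg_cup 0.52 [262. 383.] [ 517. -219.    0.]
mustard_po
[... 530 characters left out ...]
] [615.  40.   0.]
red_tin 0.77 [192. 356.] [ 656. -517.    0.]
red_tin 0.53 [269. 354.] [ 492. -125.    0.]
red_tin 0.32 [267. 328.] [569. -96.   0.]
egg_cup 0.63 [249. 360.] [ 514. -225.    0.]
egg_cup 0.44 [283. 344.] [493. -52.   0.]
mustard_pot 0.59 [279. 256.] [744.  51.   0.]
mustard_pot 0.46 [267. 329.] [567. -99.   0.]
mustard_pot 0.33 [292. 348.] [466. -18.   0.]
brass_weight 0.46 [265. 328.] [ 575. -104.    0.]
pepper_shaker 0.59 [372. 326.] [393. 281.   0.]
pepper_shaker 0.27 [275. 306.] [614. -30.   0.]
egg_timer 0.76 [412. 232.] [549. 499.   0.]
mason_jar 0.93 [382. 216.] [634. 439.   0.]
mason_jar 0.43 [288. 295.] [619.  34.   0.]
mason_jar 0.36 [269. 359.] [ 478. -131.    0.]
```

```bash
python3 - <<'E'
import cv2
a=cv2.imread('pics/top0.png');b=cv2.imread('pics/side0.png')
cv2.imwrite('pics/top0c.png',cv2.resize(a[170:330,150:420],None,fx=2.9,fy=2.9,interpolation=2))
cv2.imwrite('pics/side0c.png',cv2.resize(b[170:440,170:480],None,fx=2.2,fy=2.2,interpolation=2))
E
```

```text
(no output)
```

View pics/top0c.png

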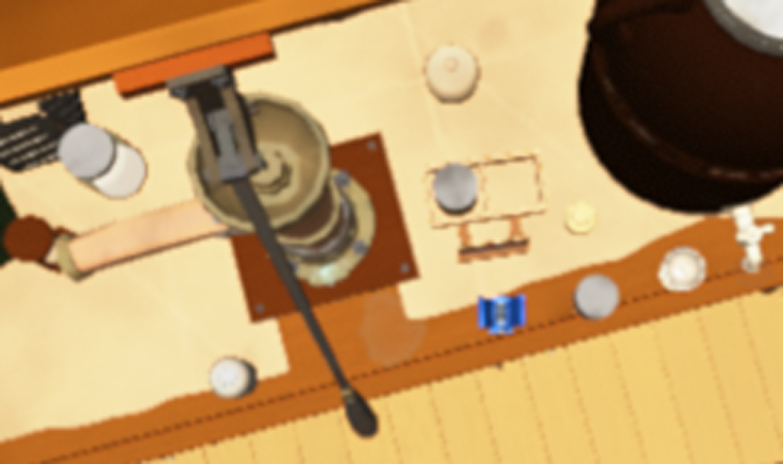

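View pics/side0c.png

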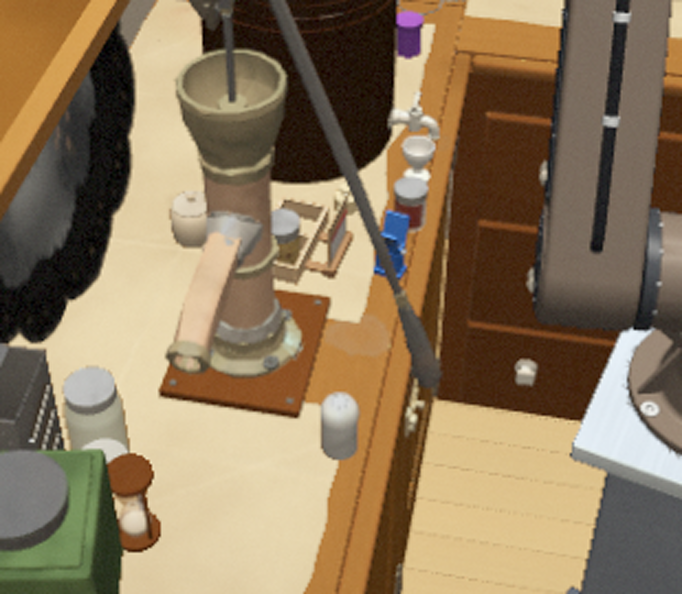

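The yellow tin stands in the crate (top crop about 455,188). The red tin is at (597,297), the clip at (502,313), and the card is in front of the crate at (493,245). The purple decoy is far right. I'll move over the area and take a close look with the wrist camera.

```bash
python3 -m inch '[[[0.67,-0.58,-0.14],0,-1],[[0.67,-0.58,-0.14],0,-1],[[0.67,-0.58,-0.14],0,-1],[[0.67,-0.58,-0.14],0,-1],[[0.67,-0.58,-0.14],0,-1],[[0.67,-0.58,-0.14],0,-1],[[0.67,-0.58,-0.14],0,-1],[[0.67,-0.58,-0.14],0,-1],[[0.67,-0.58,-0.14],0,-1],[[0.67,-0.58,-0.14],0,-1]]'
python3 -m inch '[[[0,0,0],-1,-1],[[0,0,0],-1,-1],[[0,0,0],-1,-1],[[0,0,0],-1,-1],[[0,0,0],-1,-1],[[0,0,0],-1,-1],[[0,0,0],-1,-1],[[0,0,0],-1,-1],[[0,0,0],-1,-1],[[0,0,0],-1,-1]]'
python3 - <<'E'
from h import *
p=eyes.read_camera('wrist');save(p,'w1.png')
E_=np.array(p['extrinsics']);print('cam',np.round(-E_[:3,:3].T@E_[:3,3]),np.round(E_[:3,:3],2))
for t,z in(('cell_left',0),('cell_right',0),('card_top',90),('clip_pin',45),('clip',0),('yellow_tin',0),('red_tin',0)):
  for q in eyes.spot_point(t,p)[:2]: print(t,round(q['score'],2),np.round(q['centre']),np.round(atz(p,q['centre'],z)))
E
```

```text
t: 2.65
eef_pos: [480.5, -87.9, 299.2]
tcp_rot: [3.141, -0.0, 0.419]
ft_force: [0.8, -0.0, 0.4]
opening: 1.0
grip_force: 0.0
t: 3.9
eef_pos: [479.9, -89.6, 298.7]
tcp_rot: [3.141, 0.0, 1.294]
ft_force: [-0.0, -0.1, -0.5]
opening: 1.002
grip_force: 0.0
cam [502. -11. 469.] [[ 0.96 -0.27  0.  ]
 [-0.26 -0.92  0.29]
 [-0.08 -0.28 -0.96]]
cell_right 0.96 [112. 423.] [617. -29.   0.]
card_top 0.6 [112. 361.] [540. -11.  90.]
clip_pin 0.98 [136. 289.] [467. -13.  45.]
clip 0.63 [135. 292.] [466. -13.   0.]
clip 0.4 [112. 422.] [616. -29.   0.]
yellow_tin 0.9 [ 53. 400.] [605.  36.   0.]
red_tin 0.79 [220. 332.] [ 484. -122.    0.]
```

View pics/w1.png

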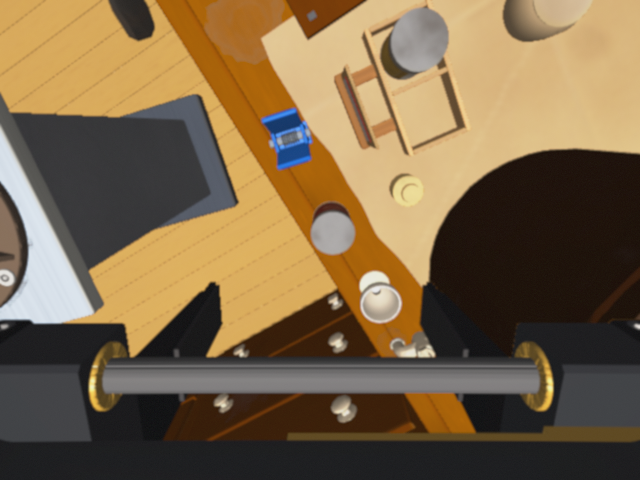

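The wrist view clearly shows the clip (289,138), the red tin's lid (333,230), the card's top edge (about 350,107), and the crate with its empty cell (423,112). I'll zoom in to measure corners.

```bash
python3 - <<'E'
import cv2,numpy as np
from h import *
a=cv2.imread('pics/w1.png')
cv2.imwrite('pics/w1c.png',cv2.resize(a[0:195,250:480],None,fx=3,fy=3,interpolation=2))
p=eyes.read_camera('wrist')
for t,z in (('red_tin',66),('yellow_tin',78),('clip',87)):
  r=eyes.cut_out(t,p)
  for q in r[:2]:
    m=q['mask'].astype(np.uint8);c=cv2.findContours(m,0,1)[0];c=max(c,key=cv2.contourArea)
    print(t,round(q['score'],2),np.round(q['centre']),cv2.boundingRect(c),cv2.minAreaRect(c))
# circle fit of lids
g=cv2.cvtColor(p['pixels'],cv2.COLOR_RGB2HSV)
for nm,(r0,r1,c0,c1),z in (('red',(195,265,300,365),66),('yel',(0,80,380,455),78)):
    s=g[r0:r1,c0:c1];m=((s[...,1]<45)&(s[...,2]>90)).astype(np.uint8)
    c=max(cv2.findContours(m,0,1)[0],key=cv2.contourArea);e=cv2.fitEllipse(c)
    rc=[e[0][1]+r0,e[0][0]+c0];print(nm,e[1],rc,np.round(atz(p,rc,z),1))
E
```

```text
red_tin 0.81 [228. 329.] (312, 201, 43, 53) ((333.0, 227.0), (52.0, 42.0), 90.0)
red_tin 0.48 [106. 410.] (333, 0, 138, 155) ((399.55474853515625, 83.91862487792969), (138.86488342285156, 121.29600524902344), 67.61986541748047)
yellow_tin 0.9 [ 43. 414.] (380, 8, 69, 72) ((413.50006103515625, 44.5000114440918), (57.982757568359375, 77.78173828125), 45.0)
yellow_tin 0.34 [104. 406.] (333, 0, 138, 155) ((398.9945373535156, 83.56097412109375), (140.97854614257812, 121.0082778930664), 68.5870361328125)
clip 0.76 [136. 287.] (261, 108, 50, 62) ((288.9317321777344, 137.74114990234375), (56.382354736328125, 41.76318359375), 70.82099914550781)
red (41.86338424682617, 42.258888244628906) [231.7753028869629, 332.3767623901367] [ 483.8 -119.5   66. ]
yel (55.725948333740234, 64.05955505371094) [39.388431549072266, 417.9062843322754] [606.1  34.7  78. ]
```

View pics/w1c.png

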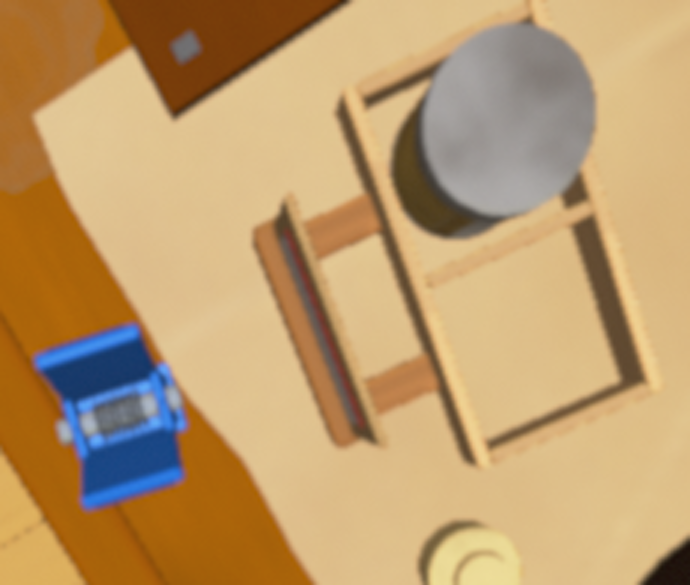

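```bash
python3 - <<'E'
from h import *
p=eyes.read_camera('wrist')
def w(x,y,z): return atz(p,[y/3-1/3,x/3+250-1/3],z)
a,b,c=w(345,92,32),w(480,466,32),w(660,388,32)
print('crate corners',np.round([a,b,c],1),np.linalg.norm(a-b),np.linalg.norm(c-b))
d=a-b;print('yaw y',np.degrees(np.arctan2(-d[0],d[1])));d=c-b;print('yaw x',np.degrees(np.arctan2(d[1],d[0])))
print('centre',(a+c)/2)
e,f=w(290,195,90),w(383,442,90);d=e-f;print('card',e,f,(e+f)/2,np.linalg.norm(d),np.degrees(np.arctan2(-d[0],d[1])))
e,f=w(63,432,45),w(173,393,45);d=f-e;print('pin',e,f,(e+f)/2,np.linalg.norm(d),np.degrees(np.arctan2(d[1],d[0])))
H=[w(37,360,87),w(137,328,87),w(183,478,87),w(88,508,87)];print('handles',np.round(H,1),np.mean(H,0))
for i in range(4):
    d=H[(i+1)%4]-H[i];print(np.linalg.norm(d),np.degrees(np.arctan2(d[1],d[0])))
E
```

```text
crate corners [[568.9  62.9  32. ]
 [586.4 -68.5  32. ]
 [653.6 -59.7  32. ]] 132.51794229621106 67.76093556101395
yaw y 7.582228655783144
yaw x 7.441054506994481
centre [611.26582642   1.61155407  32.        ]
card [537.83890248  31.33722551  90.        ] [547.59603405 -45.15139619  90.        ] [542.71746827  -6.90708534  90.        ] 77.10843575775922 7.2695702795253325
pin [446.26759565 -14.99866162  45.        ] [486.98517091 -13.07493239  45.        ] [466.62638328 -14.03679701  45.        ] 40.76299387029906 2.704966198888082
handles [[450.8   8.2  87. ]
 [483.3   8.6  87. ]
 [484.1 -38.6  87. ]
 [452.1 -39.2  87. ]] [467.59152928 -15.28200232  87.        ]
32.51241433776875 0.7148164133851171
47.20029943174869 -89.06507084830486
31.99460429700881 -178.87400638444439
47.434719826669344 91.56032264696832
```

```bash
python3 -m inch '[[[0,0,0.3],-0.94,-1],[[0,0,0.3],-0.94,-1],[[0,0,0.3],-0.94,-1],[[0,0,0.3],-0.94,-1],[[0,0,0.3],-0.94,-1],[[-0.25,0,0.5],0,-1],[[-0.25,0,0.5],0,-1],[[0,0,0.5],0,-1],[[0,0,0.3],0,-1],[[0,0,0],0,-1]]'
```

```text
t: 5.8
eef_pos: [483.4, -119.2, 99.7]
tcp_rot: [-3.14, -0.001, 1.701]
ft_force: [-0.7, 0.4, -0.1]
opening: 1.001
grip_force: 0.0
```

```bash
python3 -m inch '[[[0,0,0.4],0,-1],[[0,0,0.4],0,-1],[[0,0,0.22],0,-1],[[0,0,0],0,-1],[[0,0,0],0,1],[[0,0,0],0,1],[[0,0,0],0,1],[[0,0,0],0,1],[[0,0,0],0,1],[[0,0,0],0,1]]'
```

```text
t: 7.05
eef_pos: [483.9, -119.4, 39.4]
tcp_rot: [3.142, 0.0, 1.702]
ft_force: [-0.2, -0.1, 0.2]
opening: 0.487
grip_force: 30.0
```

```bash
python3 -m inch '[[[0,0,-0.3],0,1],[[0,0,-0.5],0,1],[[0,0,-0.5],0,1],[[0,0,-0.5],0,1],[[0,0,-0.2],0,1],[[0.2,0.4,0],0,1],[[0.3,0.6,0],0,1],[[0.3,0.6,0],0,1],[[0.28,0.57,0],0,1],[[0.1,0.2,0],0,1]]'
python3 - <<'E'
from h import *
p=eyes.read_camera('wrist');save(p,'w2.png')
s=env.state();print(s['eef_pos'],s['tcp_rot'],s['opening'])
for t,z in(('cell_right',0),('cell_left',0),('card_top',90),('yellow_tin',0),('clip_pin',45)):
  for q in eyes.spot_point(t,p)[:2]: print(t,round(q['score'],2),np.round(q['centre']),np.round(atz(p,q['centre'],z),1))
E
```

```text
t: 8.3
eef_pos: [616.4, -29.4, 158.1]
tcp_rot: [-3.14, -0.0, 1.703]
ft_force: [-0.3, 0.1, -1.3]
opening: 0.489
grip_force: 30.0
[616.73754289 -29.2762619  158.22222358] [-3.14072758e+00 -3.58298043e-04  1.70286731e+00] 0.4889298013210164
cell_right 0.55 [226. 321.] [616.3 -31.6   0. ]
card_top 0.89 [211. 206.] [541.5  -8.6  90. ]
card_top 0.24 [188. 321.] [609.9  15.3  90. ]
clip_pin 0.83 [191. 120.] [466.6 -13.6  45. ]
```

View pics/w2.png

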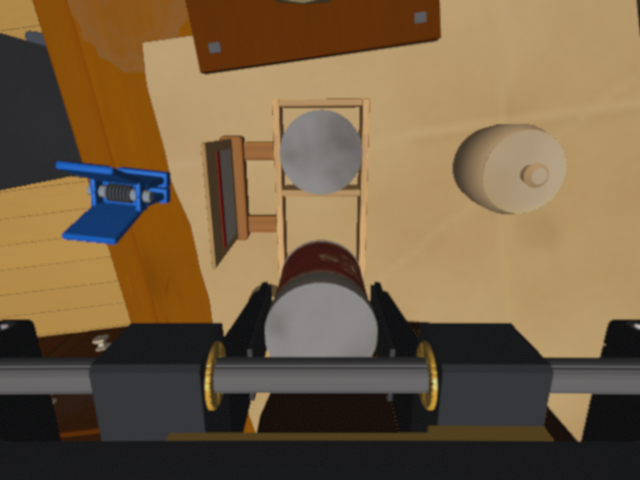

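The wrist view shows the tin hanging above the right cell, aligned with the crate axes (tin column about 321, crate walls 280 and 366). I'll lower it.

```bash
python3 -m inch '[[[-0.03,0,0.3],0,1],[[0,0,0.4],0,1],[[0,0,0.4],0,1],[[0,0,0.3],0,1],[[0,0,0.2],0,1],[[0,0,0.15],0,1],[[0,0,0.1],0,1],[[0,0,0.06],0,1],[[0,0,0.03],0,1],[[0,0,0],0,1]]'
```

```text
t: 9.85
eef_pos: [615.9, -32.4, 43.2]
tcp_rot: [3.141, 0.0, 1.702]
ft_force: [-0.0, 0.4, -1.1]
opening: 0.487
grip_force: 30.0
```

```bash
python3 -m inch '[[[0,0,0.04],0,1],[[0,0,0.02],0,1],[[0,0,0],0,1],[[0,0,0],0,-0.5],[[0,0,0],0,-0.5],[[0,0,0],0,-0.5],[[0,0,0],0,-0.5],[[0,0,0],0,-0.5],[[0,0,-0.3],0,-0.5],[[0,0,-0.4],0,-0.5]]'
python3 -m inch '[[[0,0,-0.6],0,-0.5],[[0,0,-0.8],0,-0.5],[[0,0,-0.8],0,-0.5],[[0,0,-0.6],0,-0.5],[[0,0,0],1,-0.5],[[0,0,0],1,-0.5],[[0,0,0],1,-0.5],[[0,0,0],1,-0.5],[[0,0,0],1,-0.5],[[0,0,0],1,-0.5]]'
```

```text
t: 11.1
eef_pos: [615.8, -32.4, 82.5]
tcp_rot: [-3.141, -0.0, 1.702]
ft_force: [-0.0, -0.4, 0.5]
opening: 0.754
grip_force: 0.0
t: 12.35
eef_pos: [615.6, -32.3, 250.8]
tcp_rot: [3.141, -0.0, 1.175]
ft_force: [-0.4, 0.1, 0.2]
opening: 0.751
grip_force: 0.0
```

```bash
python3 -m inch '[[[0,0,0],1,-1],[[0,0,0],1,-1],[[0,0,0],1,-1],[[0,0,0],1,-1],[[0,0,0],1,-1],[[0,0,0],1,-1],[[0,0,0],1,-1],[[0,0,0],1,-1],[[0,0,0],1,-1],[[0,0,0],1,-1]]'
python3 -m inch '[[[0,0,0],0.8,-1],[[0,0,0],0.8,-1],[[0,0,0],0.8,-1],[[0,0,0],0.8,-1],[[-0.5,-0.07,0],0,-1],[[-0.5,-0.07,0],0,-1],[[-0.5,-0.07,0],0,-1],[[-0.5,-0.07,0],0,-1],[[-0.47,-0.06,0],0,-1],[[0,0,0],0,-1]]'
python3 - <<'E'
from h import *
s=env.state();print(s['eef_pos'],s['tcp_rot'],s['opening'])
p=eyes.read_camera('wrist');save(p,'w3.png');q=eyes.read_camera('side')
cv2.imwrite('pics/s3.png',cv2.resize(q['pixels'][220:330,240:400,::-1],None,fx=4,fy=4,interpolation=2))
for t,z in(('clip_pin',45),('clip',0),('card_top',90),('red_tin',0)):
  for n,c in(('w',p),('s',q)):
    for r in eyes.spot_point(t,c)[:1]: print(n,t,round(r['score'],2),np.round(r['centre']),np.round(atz(c,r['centre'],z),1))
E
```

```text
t: 13.6
eef_pos: [615.6, -32.3, 250.8]
tcp_rot: [3.141, -0.001, 0.302]
ft_force: [0.4, -0.0, 0.6]
opening: 0.999
grip_force: 0.0
t: 14.85
eef_pos: [465.9, -15.6, 250.9]
tcp_rot: [3.141, -0.001, 0.026]
ft_force: [0.1, -0.7, 0.4]
opening: 1.0
grip_force: 0.0
[465.88717374 -15.6021502  250.88510809] [ 3.14123613e+00 -1.48002729e-03  2.61526802e-02] 1.000248633187029
w clip_pin 0.75 [210. 317.] [468.1 -12.6  45. ]
s clip_pin 0.74 [283. 345.] [471.6  -9.1  45. ]
w clip 0.71 [198. 318.] [471.4 -13.2   0. ]
s clip 0.69 [261. 325.] [ 588.5 -116.5    0. ]
w card_top 0.67 [132. 312.] [541.8  -7.2  90. ]
s card_top 0.59 [263. 322.] [548.6 -12.1  90. ]
w red_tin 0.65 [ 52. 345.] [615.9 -36.    0. ]
s red_tin 0.58 [272. 306.] [619.8 -43.6   0. ]
```

View pics/w3.png

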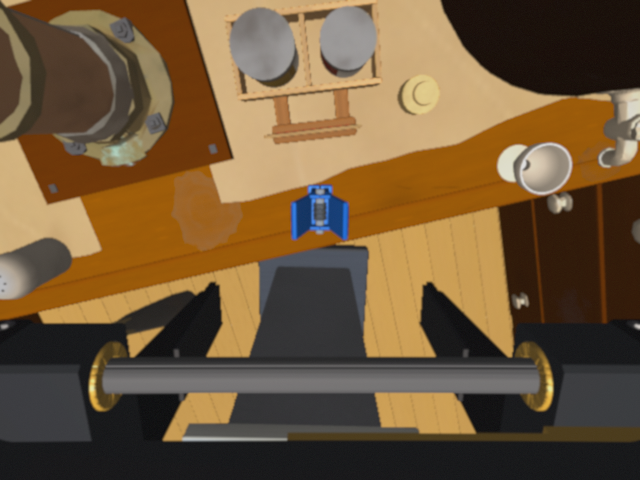

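View pics/s3.png

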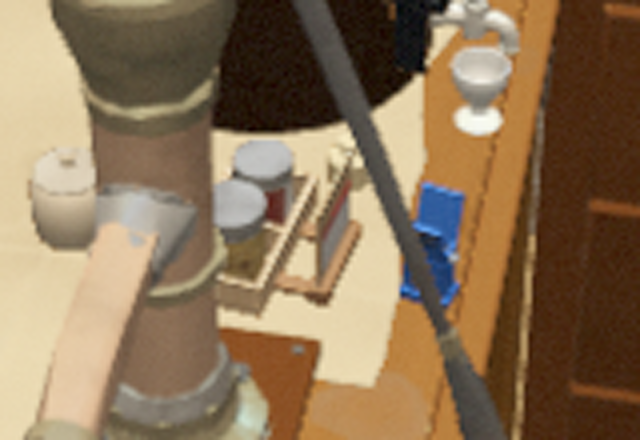

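The wrist and side views show both tins upright in their cells. The clip stands squarely between the fingers' line (318,212). I'll go down on it.

```bash
python3 -m inch '[[[0.03,-0.02,0.4],0,-1],[[0,0,0.5],0,-1],[[0,0,0.6],0,-1],[[0,0,0.6],0,-1],[[0,0,0.5],0,-1],[[0,0,0.3],0,-1],[[0,0,0.2],0,-1],[[0,0,0.1],0,-1],[[0,0,0],0,-1],[[0,0,0],0,-1]]'
python3 - <<'E'
from h import *
p=eyes.read_camera('wrist');save(p,'w4.png')
E
```

```text
t: 16.6
eef_pos: [469.2, -14.6, 57.9]
tcp_rot: [3.141, -0.001, 0.026]
ft_force: [-0.0, -0.2, -0.4]
opening: 0.999
grip_force: 0.0
```

View pics/w4.png

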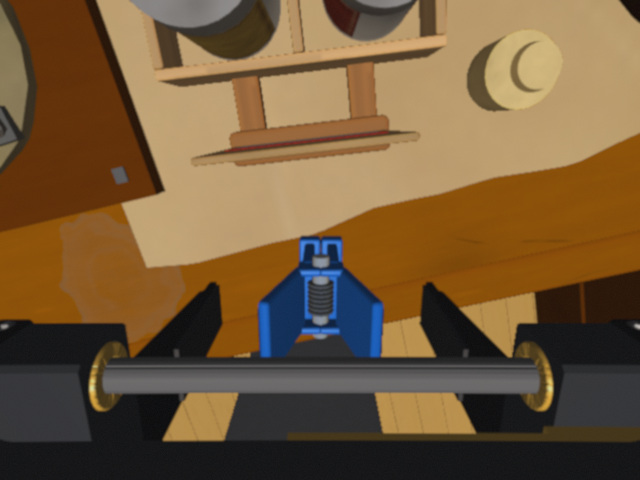

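```bash
python3 - <<'E'
from h import *
p=eyes.read_camera('wrist')
for rc,z in(([300,262],87),([300,380],87),([260,320],45),([336,321],45)): print(rc,np.round(atz(p,rc,z),1))
print(np.round(proj(p,[[469,-14,77],[469,33,58],[469,33,77],[484,10,87],[450,10,87]])))
E
python3 -m inch '[[[-0.01,0,0],0,1],[[0,0,0],0,1],[[0,0,0],0,1],[[0,0,0],0,1],[[0,0,0],0,1],[[0,0,0],0,1],[[0,0,0],0,1],[[0,0,0],0,1],[[0,0,0],0,1],[[0,0,0],0,1]]'
```

```text
[300, 262] [483.9   9.   87. ]
[300, 380] [485.1 -37.5  87. ]
[260, 320] [486.5 -13.8  45. ]
[336, 321] [444.2 -15.4  45. ]
[[323. 319.]
 [302. 220.]
 [321. 210.]
 [300. 259.]
 [374. 261.]]
t: 17.95
eef_pos: [468.9, -14.4, 58.1]
tcp_rot: [-3.142, -0.002, 0.026]
ft_force: [0.1, 4.0, 11.1]
opening: 0.232
grip_force: 30.0
```

```bash
python3 -m inch '[[[0,0,-0.1],0,1],[[0,0,-0.3],0,1],[[0,0,-0.5],0,1],[[0,0,-0.6],0,1],[[0,0,-0.6],0,1],[[0,0,-0.4],0,1],[[0,0,0],-0.6,1],[[0,0,0],-0.8,1],[[0,0,0],-0.8,1],[[0,0,0],-0.8,1]]'
python3 -m inch '[[[0,0,0],-0.8,1],[[0,0,0],-0.8,1],[[0,0,0],-0.8,1],[[0,0,0],-0.8,1],[[0,0,0],-0.8,1],[[0,0,0],-0.8,1],[[0,0,0],-0.8,1],[[0,0,0],-0.8,1],[[0,0,0],-0.8,1],[[0,0,0],-0.8,1]]'
```

```text
t: 19.2
eef_pos: [468.1, -14.7, 207.5]
tcp_rot: [3.142, 0.0, 0.29]
ft_force: [-0.7, -0.1, -0.7]
opening: 0.236
grip_force: 30.0
t: 20.45
eef_pos: [468.0, -14.7, 207.5]
tcp_rot: [-3.141, 0.0, 0.988]
ft_force: [-0.1, 0.5, -0.7]
opening: 0.233
grip_force: 30.0
```

```bash
python3 -m inch '[[[0,0,0],-0.8,1],[[0,0,0],-0.8,1],[[0,0,0],-0.8,1],[[0,0,0],-0.8,1],[[0,0,0],-0.8,1],[[0,0,0],-0.8,1],[[0,0,0],-0.8,1],[[0,0,0],-0.6,1],[[0,0,0],0,1],[[0,0,0],0,1]]'
python3 - <<'E'
from h import *
p=eyes.read_camera('wrist');save(p,'w5.png');q=eyes.read_camera('side');s=env.state();print(s['eef_pos'],s['tcp_rot'])
cv2.imwrite('pics/s5.png',cv2.resize(q['pixels'][180:330,240:400,::-1],None,fx=4,fy=4,interpolation=2))
for t in('clip_pin','clip','card_top'):
  o=[]
  for n,c in(('w',p),('s',q)):
    for r in eyes.spot_point(t,c)[:1]: print(n,t,round(r['score'],2),np.round(r['centre']),np.round(atz(c,r['centre'],90),1)); o.append((c,r['centre']))
  if len(o)==2: print(np.round(tri(o),1))
E
```

```text
t: 21.7
eef_pos: [468.2, -14.7, 207.4]
tcp_rot: [-3.141, 0.0, 1.526]
ft_force: [0.1, 0.3, -0.7]
opening: 0.233
grip_force: 30.0
[468.24955468 -14.64695296 207.43591092] [-3.14151267e+00  1.26652796e-04  1.52634189e+00]
w clip_pin 0.62 [295. 322.] [466.1 -63.4  90. ]
s clip_pin 0.66 [245. 345.] [ 524.4 -120.2   90. ]
[472.7 -13.7 189.6]
w clip 0.86 [263. 319.] [465.1 -36.3  90. ]
s clip 0.63 [265. 329.] [526.9 -14.8  90. ]
[489.7  -3.4 125.1]
w card_top 0.72 [225. 419.] [542.5  -9.   90. ]
s card_top 0.62 [267. 324.] [537.2   1.2  90. ]
[545.  -12.9  76. ]
```

View pics/w5.png

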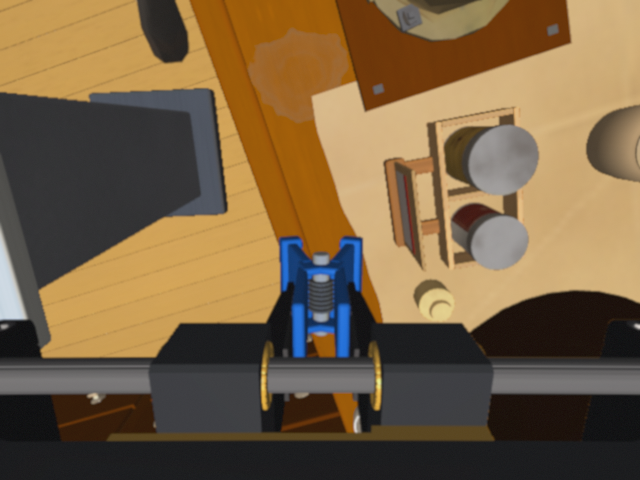

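View pics/s5.png

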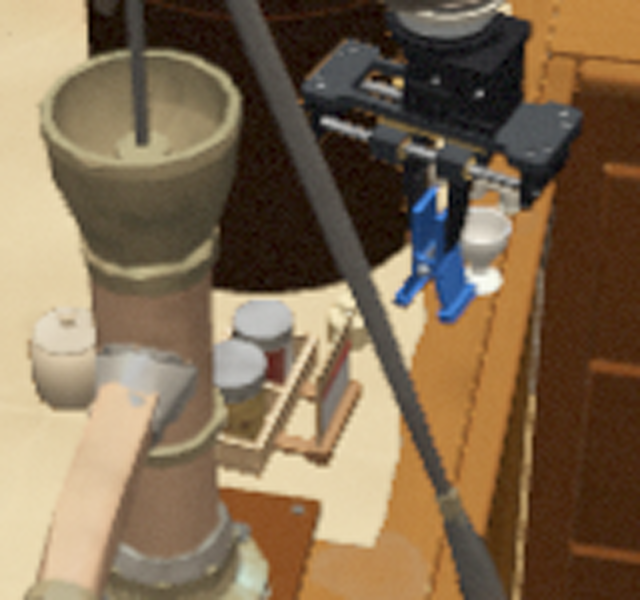

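```bash
python3 - <<'E'
from h import *
p=eyes.read_camera('wrist')
for z in(147,149,151,153): print(z,np.round(atz(p,[240,281.5],z),1),np.round(atz(p,[240,361.5],z),1))
for z in(188,191,194): print(z,np.round(atz(p,[257,321],z),1))
E
```

```text
147 [444.3   0.6 147. ] [493.4  -1.6 147. ]
149 [444.6   1.2 149. ] [493.2  -1.  149. ]
151 [444.8   1.7 151. ] [ 4.93e+02 -4.00e-01  1.51e+02]
153 [445.    2.3 153. ] [4.928e+02 2.000e-01 1.530e+02]
188 [468.7   2.5 188. ]
191 [468.7   3.6 191. ]
194 [468.8   4.6 194. ]
```

```bash
python3 -m inch '[[[0,0,0],-0.7,1],[[0,0,0],-0.7,1],[[0,0,0],-0.62,1],[[0.05,0.3,0],0,1],[[0,0.3,0],0,1],[[0,0.3,0],0,1],[[0,0.2,0],0,1],[[0,0.1,0],0,1],[[0,0,0],0,1],[[0,0,0],0,1]]'
python3 - <<'E'
from h import *
s=env.state();print(s['eef_pos'],s['tcp_rot'])
p=eyes.read_camera('wrist');save(p,'w6.png');q=eyes.read_camera('side')
cv2.imwrite('pics/w6c.png',np.vstack([cv2.resize(p['pixels'][130:330,220:420,::-1],None,fx=3,fy=3,interpolation=2)]))
for t in('card_top',):
  for n,c in(('w',p),('s',q)):
    for r in eyes.spot_point(t,c)[:1]: print(n,t,round(r['score'],2),np.round(r['centre']),np.round(atz(c,r['centre'],90),1))
E
```

```text
t: 23.4
eef_pos: [538.9, -2.2, 207.5]
tcp_rot: [-3.141, 0.0, 1.703]
ft_force: [-0.2, -0.4, -1.3]
opening: 0.233
grip_force: 30.0
[538.87258943  -2.15238235 207.45479401] [-3.14140424e+00  3.03363829e-05  1.70325788e+00]
w card_top 0.9 [247. 325.] [542.7 -10.2  90. ]
s card_top 0.64 [264. 321.] [550.8  -8.5  90. ]
```

View pics/w6c.png

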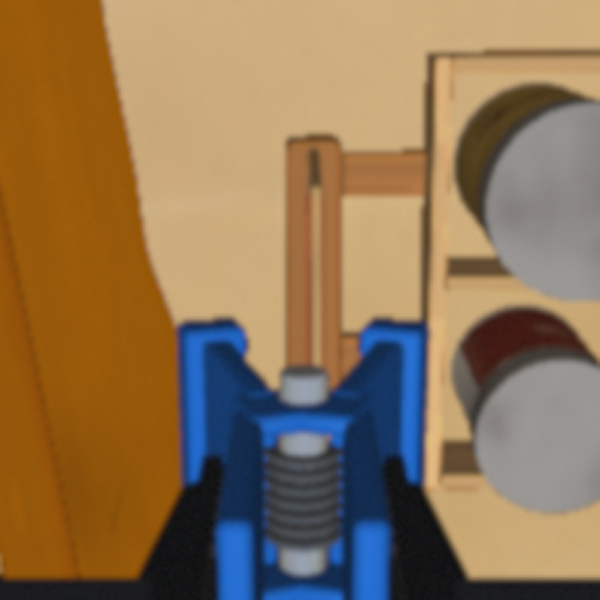

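```bash
python3 - <<'E'
from h import *
p=eyes.read_camera('wrist')
t=np.radians(7.5);X=np.array([np.cos(t),np.sin(t),0]);Y=np.array([-X[1],X[0],0]);c=np.array([542.1,-7.8,0])
im=p['pixels'][:,:,::-1].copy()
def seg(pts,col):
    q=proj(p,pts);print(np.round((q-[130,220])*3).tolist())
P=[c+sx*1.5*X+sy*40*Y+[0,0,z] for z in(90,18) for sx,sy in((-1,-1),(-1,1),(1,1),(1,-1))]
print('card');seg(P,0)
print('foot');seg([c+sx*9*X+sy*42*Y+[0,0,18] for sx,sy in((-1,1),(1,1))],0)
big=cv2.resize(im[130:330,220:420],None,fx=4,fy=4,interpolation=cv2.INTER_CUBIC)[0:560,200:640]
cv2.imwrite('pics/w7.png',big)
E
```

```text
card
[[486.0, 307.0], [187.0, 308.0], [187.0, 320.0], [486.0, 318.0], [395.0, 306.0], [148.0, 307.0], [148.0, 316.0], [395.0, 315.0]]
foot
[[141.0, 282.0], [141.0, 341.0]]
```

View pics/w7.png

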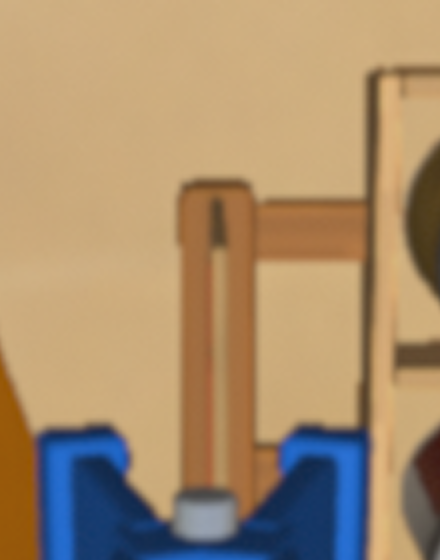

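The projected card (cols 308–320, end row 187) matches the picture within about 0.5 mm. The clip hangs open over the card, and only a fine alignment of about 2 mm is needed.

```bash
python3 -m inch '[[[-0.035,0.036,0],0,1],[[0,0,0.1],0,1],[[0,0,0.2],0,1],[[0,0,0.2],0,1],[[0,0,0.15],0,1],[[0,0,0.1],0,1],[[0,0,0.05],0,1],[[0,0,0],0,1],[[0,0,0],0,1],[[0,0,0],0,1]]'
python3 - <<'E'
from h import *
s=env.state();print(s['eef_pos'],s['tcp_rot'])
p=eyes.read_camera('wrist');q=eyes.read_camera('side')
a=cv2.resize(p['pixels'][180:320,250:390,::-1],None,fx=4,fy=4,interpolation=2)
cv2.imwrite('pics/w8.png',a)
t=np.radians(7.5);X=np.array([np.cos(t),np.sin(t),0]);Y=np.array([-X[1],X[0],0]);c=np.array([542.2,-7.,90])
print(np.round((proj(p,[c+sx*1.5*X+sy*40*Y for sx in(-1,1) for sy in(-1,1)])-[180,250])*4))
C=c.copy()
for zt in(96,100,104):  # expected outer tip corners if centred
    C[2]=zt;print(zt,np.round((proj(p,[C+sx*25*X+20*Y for sx in(-1,1)])-[180,250])*4).tolist())
cv2.imwrite('pics/s8.png',cv2.resize(q['pixels'][210:320,280:400,::-1],None,fx=5,fy=5,interpolation=2))
E
```

```text
t: 24.9
eef_pos: [541.8, -4.0, 159.7]
tcp_rot: [3.141, 0.0, 1.703]
ft_force: [0.6, 0.3, -2.0]
opening: 0.237
grip_force: 30.0
[541.79632388  -3.95165595 159.67059603] [3.14112447e+00 2.07138274e-04 1.70332856e+00]
[[549. 277.]
 [ 83. 277.]
 [549. 294.]
 [ 83. 296.]]
96 [[217.0, 125.0], [218.0, 448.0]]
100 [[224.0, 122.0], [225.0, 450.0]]
104 [[232.0, 120.0], [232.0, 453.0]]
```

View pics/w8.png

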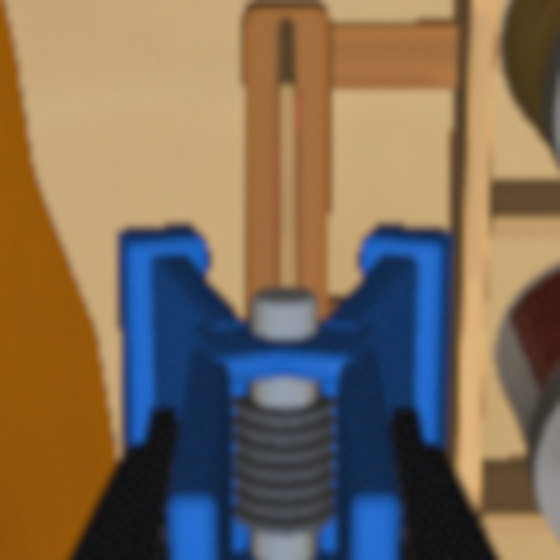

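The picture shows the jaws at columns 120 and 452, centre 286, which is exactly on the card edge (277–296). Corner row 230 means the tips are at about z 103 and centred along the edge, so I lower by 33.5 mm.

```bash
python3 -m inch '[[[0,0,0.06],0,1],[[0,0,0.1],0,1],[[0,0,0.1],0,1],[[0,0,0.1],0,1],[[0,0,0.1],0,1],[[0,0,0.06],0,1],[[0,0,0.04],0,1],[[0,0,0],0,1],[[0,0,0],0,1],[[0,0,0],0,1]]'
python3 - <<'E'
from h import *
s=env.state();print(s['eef_pos'],s['tcp_rot'],s['ft_force'])
p=eyes.read_camera('wrist')
m=max(eyes.cut_out('clip',p),key=lambda r:r['score']);k=np.argwhere(m['mask']);print(k.min(0),k.max(0))
t=np.radians(7.5);X=np.array([np.cos(t),np.sin(t),0]);Y=np.array([-X[1],X[0],0]);c=np.array([542.2,-7.,90])
print('card',np.round(proj(p,[c+sx*1.5*X+sy*40*Y for sx in(-1,1) for sy in(-1,1)])).tolist())
c[2]=70;print('tips',np.round(proj(p,[c+sx*25*X+20*Y for sx in(-1,1)])).tolist())
a=p['pixels'][170:320,250:400,::-1];b=eyes.read_camera('side')['pixels'][200:320,270:390,::-1]
cv2.imwrite('pics/f.png',np.hstack([cv2.resize(a,(400,400),interpolation=2),cv2.resize(b,(400,400),interpolation=2)]))
E
```

```text
t: 26.25
eef_pos: [541.8, -3.9, 126.0]
tcp_rot: [3.141, 0.0, 1.703]
ft_force: [-0.1, 0.1, -0.9]
opening: 0.235
grip_force: 30.0
[541.78025008  -3.94866877 126.00145731] [3.14125572e+00 2.02342348e-04 1.70337643e+00] [-0.10028013  0.10688921 -0.93360239]
[236 279] [356 362]
card [[344.0, 319.0], [212.0, 319.0], [344.0, 324.0], [212.0, 325.0]]
tips [[238.0, 280.0], [238.0, 363.0]]
```

View pics/f.png

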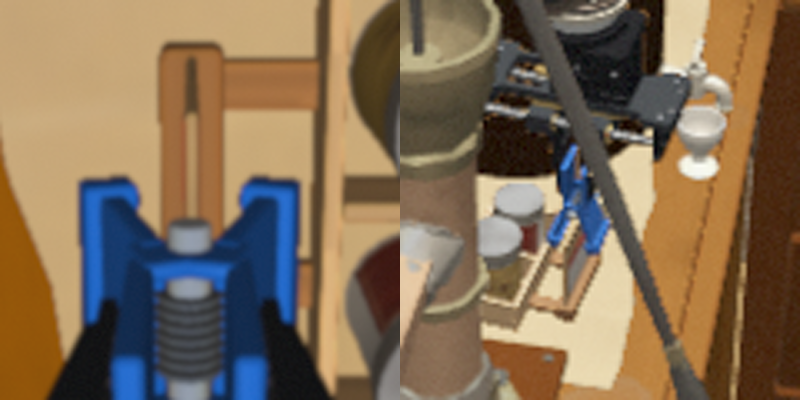

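The pictures show the open jaws straddling the card edge. They match the predicted pixels within 2 px, and there is no contact force.

```bash
python3 -c "
from cell import env
print(env.job_done())"
```

```text
the job is handed in; nothing more can be done
None
```

The job is handed in: the red tin stands upright in the right cell, and the arm is holding the clip wide open and centred over the card's top edge, jaws about 2 cm below it and, by the pictures and force reading, not touching the card.

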